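# Set the track stop to the red line and stand its stop post

## Robot

A 6-joint arm with a two-finger parallel gripper is mounted at the origin on the work surface. World frame = base frame: x ahead of the robot, y to its left, z up, the work surface at z = 0. Lengths are in mm, angles in rad, forces in N, time in s.
With the tool pointing down it reaches from about 350 to 975 mm from the base axis. Payload 7.1 kg.
Tool frame: the origin (TCP) lies on the front face of the gripper's body, between the roots of the fingers; the fingertips stand 80 mm ahead of it and the grasp point (between the pads) lies 61 mm ahead of it (env.tips_ahead is the distance from the TCP to the fingertips, in mm); z points along the fingers, y is the direction in which the jaws open and shut (so a half turn about z gives the same grasp; the last joint's range is limited). The gripper opens to 88 mm and grips with 3 to 60 N. Pads are 20 mm wide; open, the fingers measure 115 mm over their backs; the gripper's body (75 mm by 178 mm) begins 61 mm behind the grasp point.
Start: joints at [1.282, 0.423, 1.63, -0, 1.089, -0.019], TCP at [166.555, 602.383, 302.675] pointing down, gripper open.
Joint ranges: [-3, 3], [-0.9, 2.11], [0.09, 2.58], [-1.31, 4.45], [0.11, 2.69], [-2.54, 2.54]. Speed limits (rad/s): [2.39, 2.39, 3.01, 3.14, 3.14, 3.14].

## Interface

Orientations are given as a unit quaternion [x, y, z, w].
In Python, from station import env, set_gripper, viewer, workorder gives the robot as it stands. Calls block until the motion is done:
- env.reach(position, orientation): joint-space move of the TCP to a pose.
- env.move_l(position, rot=None, rate=150, f_stop=None): straight line of the TCP; rot=None keeps the orientation; rate is the mean speed in mm/s. With f_stop (N) it stops when the force on the tool has changed by that much, and returns True; else False.
- env.move_joints(angles): joint-space move.
- set_gripper(opening): finger opening in mm; the grip force is fixed at half the most; returns when the fingers have stopped.
- env.hold(seconds).
- env.ik(position, orientation): joint angles nearest the present ones, or None.
- env.read_state(): the state.
- viewer.camera(name): name is "side" or "top"; returns the picture (420x560x3 uint8, blue, green, red); there is no depth.
- viewer.camera_params(name): a dict with "fx", "fy", "cx", "cy" (pixels), "dist" ([k1, k2, p1, p2, k3] as OpenCV has them; the pictures are not rectified), "pose" (4x4, takes a point from camera to world coordinates). Camera axes: x right, y up, looking along -z (the intrinsics and any distortion apply to the point x, -y, -z); pixel columns grow to the right and rows downward; lengths in mm; the calibration is good to about 2 mm. A picture is of the moment at which its call begins. camera_params takes no time and is no camera call.
A pose or a line that the arm cannot do raises env.IKError and nothing moves.
- workorder.sign_off(): hands the job in, once; it reports no verdict.
The state is a dict: "time_s": time; "qpos": joint angles; "dq": joint speeds; "tau": joint torques, N m; "tool_pos": TCP position; "orientation": TCP orientation; "force": force on the tool from outside, world axes, zero at the start; "wrist_torque": the same for the moment, N m; "width": finger opening in mm.
Only numpy, scipy, OpenCV 4.12 (cv2) and the standard library are available. Lean on these libraries where they do the work, as an engineer would, in place of code of your own. Each camera call takes 0.05 s, during which the arm holds its last target. There are 200 camera calls.

## Task

Set the blue stop on the bench track for the next job: release its clamp lever, slide the carriage until its white index lines sit on the red tape line, and clamp it tight again. Stand the orange stop post upright in the carriage's socket, pressed fully home so that its steel collar sits down on the socket's rim. Leave the bottle, tin, tape roll and yellow bin where they are.

Things in the scene. Friction and masses are not known exactly. Their poses are not given: they have to be found in the camera images.
- track: flat aluminium T-track screwed to the bench, 600 mm long (along its y), 90 mm wide, 16 mm high, with a yellow tick strip along its +x side. Origin: under its centre, on the bench; x across, y along the track, z up.
- carriage (a joint): blue carriage, in m: distance of the socket's axis from the track's centre along the track's +y (travel -0.17 to 0.17). Free, it slides against about 5 N and stops when not pushed; clamped, it holds against about 50 N. Its two upright end faces can be pushed. White index lines on both its sides mark the socket's axis.
- carriage_foot (a point): middle of the carriage's -y end: of the upright end face of its foot plate, 94.5 mm to the -y of the socket's axis. The foot plate is 60 mm wide, from 17.5 to 39.5 mm over the bench, and reaches to the socket tower, a 49 x 49 mm block from 17.5 to 70 mm over the bench centred on the socket's axis; the tower's +y face is the carriage's other end. This point: 28.5 mm over the bench.
- socket (a point): centre of the round socket's mouth, in the flat top of the carriage's tower, 70 mm over the bench; axes as the track's. Vertical bore 20.4 mm wide with a 3 mm lead-in chamfer at the mouth, 52 mm deep. A brass spring plunger 22 mm below the mouth grips the post's shank: it takes a push of about 8 to 15 N to go past it and on down; the post does not drop home by its own weight.
- lever (a joint): the clamp lever, in rad: 0 clamped (lever parallel to the track, pointing to its -y), growing clockwise seen from above to 1.25 (stop), where it points mostly to the track's -x. It frees the carriage above about 0.7 and clamps fully below about 0.15; it stays where it is left; 2 to 5 N at 60 mm from the pivot swings it.
- lever_pivot (a point): on the lever's vertical pivot axis, at the height of the lever's bar (60.5 mm over the bench), 65 mm to the -y of the socket's axis. Black round bar, 12 mm thick, from a 26 mm wide hub out to a 24 mm orange ball. The space below the bar beyond the foot plate is free down to the track.
- lever_ball (a point): centre of the orange ball at the lever's end, 82 mm from the pivot axis, 60.5 mm over the bench.
- red_mark: red tape line across the track, 5 mm wide, 88 mm long, at the height of the track's top. Origin at its centre, axes as the track's: the socket's axis has to come to y = 0 of it.
- green_mark: green tape line of the same size on the other side of the carriage's start: another job's setting, not wanted now.
- post: stop post, 151 mm long, 0.13 to 0.27 kg, all round: steel shank 19 mm thick, 50 mm long, with a 4.5 mm chamfer at the foot; steel collar 32 mm wide, 6 mm high; orange head 24 mm thick, 95 mm long. Origin at the centre of the foot end, z along the post towards the head. It starts lying level in its rest, axis 60 mm over the bench; centre of mass about 80 mm from the foot.
- collar (a point): centre of the underside of the post's collar, 50 mm from the foot; axes as the post's. With the post fully home it meets the socket's mouth.
- rest: wooden rest fixed to the bench: base board 150 x 56 x 12 mm, two V-notched uprights 12 mm thick, 55 mm to its -x (under the shank) and 65 mm to its +x (under the head's end), tips 64 mm over the bench, 53 mm wide at most. Origin under its centre, x along the post towards the head; the post's foot lies at x = -75.5 mm. The head is free for grasping between collar and upright.
- bottle: blue bottle with red cap, 64 mm wide, 190 mm high, standing. Origin at its foot.
- tin: steel tin, 90 mm wide, 110 mm high, standing. Origin at its foot.
- tape: roll of blue tape lying flat, 104 mm wide, 40 mm high. Origin at its underside.
- bin: open yellow parts bin, 100 x 150 x 65 mm. Origin at its underside.
Mind the look-alikes: they are no part of the job. There is more than one size of the post; the job needs the smallest.

How it is judged:
By the outcome, as a careful person would: the job done as asked, in the order asked, and still so for the second after the job is handed in, with the robot touching nothing.
It also fails if it takes over 72 s, if anything falls off the work surface, if the arm or the gripper's body presses on something with over 40 N, if the wrist force passes 120 N, or if a joint passes its speed limit or range.

## Working session

There is one attempt and no reset: what is moved stays moved. The work goes in short steps, each a Python script; the robot and the scene stay as the last script left them, time stands still between calls to the robot, and variables do not carry over. Pictures are saved under pics/ and viewed, about 8 in all and at most 12, crops included, and the job is handed in when it is done.

```bash
ls; mkdir -p pics; python3 - <<'E'
from station import env,viewer
import cv2,json
for n in("top","side"):
    cv2.imwrite(f"pics/{n}0.png",viewer.camera(n)); p=viewer.camera_params(n); print(n,{k:(v.tolist() if hasattr(v,'tolist') else v) for k,v in p.items()})
print(env.read_state())
E
```

```text
pics
top {'fx': 512.5728575001236, 'fy': 512.5728575001236, 'cx': 280.9946894760475, 'cy': 206.45982181569, 'dist': [0.057326646476070595, 0.0, 0.0, 0.0, 0.0], 'pose': [[-0.003714220786335158, 0.9883886906442334, -0.15190128627015792, 300.4449328913345], [-0.9999833558506172, -0.004341742997502165, -0.0037996433361260932, 1.0844483719273887], [-0.004415040847883792, 0.1518846452881981, 0.9883883659473082, 1205.7228663059911], [0.0, 0.0, 0.0, 1.0]]}
side {'fx': 384.53330684253024, 'fy': 384.53330684253024, 'cx': 285.21600907799626, 'cy': 211.65976235483552, 'dist': [0.026282683882343148, 0.0, 0.0, 0.0, 0.0], 'pose': [[0.9900287826901866, 0.0786977737247484, -0.11683180156000188, 388.83048312869727], [-0.14067365431312404, 0.5955907357051741, -0.7908745782514199, -713.9791350720769], [0.007343870040996344, 0.7994237524322992, 0.6007226744679135, 606.593745468556], [0.0, 0.0, 0.0, 1.0]]}
{'time_s': 0.1, 'qpos': array([ 1.28197098e+00,  4.23777422e-01,  1.63060170e+00,  1.07701806e-05,
        1.08859626e+00, -1.89635249e-02]), 'dq': array([ 4.25213890e-04, -1.53704107e-03, -1.77479506e-03, -1.13020498e-03,
       -1.56034601e-05,  9.64526223e-04]), 'tau': array([ 1.68750821e-04, -5.45615888e+01, -2.74325931e+01,  6.44656294e-02,
        1.87730254e-02,  1.25203459e-05]), 'tool_pos': array([166.4642892 , 602.02062516, 301.97590223]), 'orientation': array([ 1.34524296e-01,  9.90910054e-01, -6.82459221e-04, -1.10690118e-04]), 'force': array([-0.22160706,  0.19256734,  0.13026874]), 'wrist_torque': array([0.01858125, 0.00968036, 0.00082899]), 'width': 87.42934306442261}
```

View pics/top0.png

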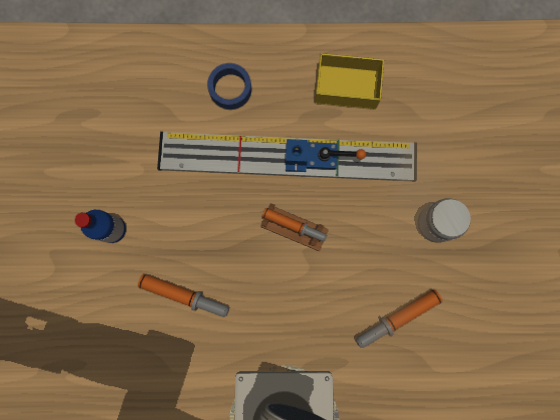

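View pics/side0.png

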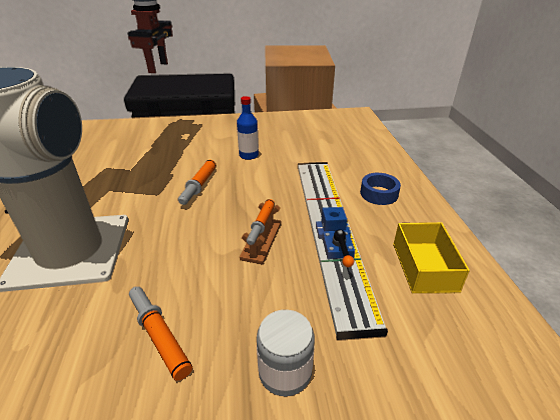

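Top view: image up is +x and left is +y. The track runs from (160,150) to (415,160), with red tape at (240,154) and green at (338,158). The socket is at (297,151), the pivot at (325,154) and the ball at (361,154).

There are three posts: A in the rest at (295,224), B loose at (183,295) and C loose at (398,318). A looks smallest and lies in the rest, so I'll measure all three and check with one crop.

```bash
cat > h.py <<'E'
import numpy as np,cv2
from station import env,set_gripper,viewer,workorder
from scipy.spatial.transform import Rotation as R
def ray(n,uv):
    p=viewer.camera_params(n);K=np.array([[p['fx'],0,p['cx']],[0,p['fy'],p['cy']],[0,0,1]])
    q=cv2.undistortPoints(np.array([[uv]],float),K,np.array(p['dist']))[0,0]
    T=np.array(p['pose']);return T[:3,3],T[:3,:3]@np.array([q[0],-q[1],-1])
def onz(n,uv,z):
    o,d=ray(n,uv);return o+d*(z-o[2])/d[2]
def two(uvt,uvs):
    (a,d),(b,e)=ray('top',uvt),ray('side',uvs)
    s=np.linalg.lstsq(np.c_[d,-e],b-a,rcond=None)[0]; p,q=a+s[0]*d,b+s[1]*e
    return (p+q)/2,np.linalg.norm(p-q)
def blobs(img,lo,hi,amin=15):
    m=cv2.inRange(cv2.cvtColor(img,cv2.COLOR_BGR2HSV),lo,hi)
    n,l,s,c=cv2.connectedComponentsWithStats(m)
    return [(c[i],s[i,4],cv2.minAreaRect(np.argwhere(l==i)[:,::-1].astype(np.float32))) for i in range(1,n) if s[i,4]>=amin]
def down(yaw): # tool z down, jaw axis (tool y) at angle yaw from world x
    y=np.array([np.cos(yaw),np.sin(yaw),0]);z=np.array([0,0,-1.]);return R.from_matrix(np.c_[np.cross(y,z),y,z]).as_quat()
E
python3 - <<'E'
from h import *
t=cv2.imread('pics/top0.png');s=cv2.imread('pics/side0.png')
C={'orange':((6,170,120),(14,255,255)),'red':((0,150,80),(4,255,255)),'red2':((174,120,80),(180,255,255)),'green':((45,80,40),(90,255,255)),'blue':((100,120,40),(125,255,255))}
for n,im in(('top',t),('side',s)):
    for k,(a,b) in C.items():
        for c,ar,r in blobs(im,a,b): print(n,k,c.round(1),ar,np.round(r[0],1),np.round(r[1],1),round(r[2]))
a=cv2.resize(t[120:260,220:430],None,fx=3.5,fy=3.5,interpolation=cv2.INTER_CUBIC)
cv2.imwrite('pics/c1.png',a)
E
```

```text
top orange [361.2 153.5] 54 [361.5 153.5] [7. 7.] 90
top orange [282.8 219.9] 338 [282.7 219.9] [41.6  8.7] 23
top orange [139.7 279.9] 20 [139.7 279.9] [ 1.9 10.8] 22
top orange [165.7 290. ] 619 [165.7 290.1] [50.8 12.3] 21
top orange [438.9 295.9] 18 [438.9 295.8] [11.2  1.6] 60
top orange [191.6 300.4] 18 [191.7 299.9] [ 1.5 10.7] 17
top orange [414.2 310.4] 635 [414.7 310.1] [13. 51.] 60
top red [239.4 150.8] 40 [239.3 150.5] [ 1.6 29. ] 4
top red [ 81.8 219.4] 158 [ 81.5 219.5] [13. 13.] 90
top green [337.  165.2] 20 [336.5 165. ] [18.  1.] 90
top blue [306.9 155.5] 1108 [310.5 155. ] [30. 51.] 90
top blue [ 98.8 224.9] 637 [ 97.9 224.9] [29.2 28.8] 22
top blue [122.7 232.5] 23 [122.5 232.6] [ 3.2 17.1] 21
side orange [203.7 171. ] 239 [204.  170.7] [ 9.8 28. ] 39
side orange [264.9 210.7] 231 [263.8 209.9] [12.1 25.9] 27
side orange [270.1 237. ] 165 [269.8 236.4] [ 6.3 32. ] 24
side orange [261.  237.7] 21 [260.8 237.9] [5.8 5.4] 27
side orange [250.7 254.7] 120 [252.4 255.1] [22.2 13.9] 30
side orange [347.9 260.5] 101 [348.  260.5] [11. 10.] 90
side orange [163.7 340.4] 1218 [163.9 339.8] [63.8 22.3] 60
side orange [181.7 371. ] 186 [181.7 371.2] [11.3 21.9] 45
side red [244.7  99.6] 61 [245.   99.5] [7. 8.] 90
side red [321.  198.5] 37 [321.  198.5] [ 1. 28.] 90
side green [332.9 260. ] 26 [331.5 260. ] [ 1.4 19.1] 86
side blue [246.5 121. ] 413 [246.5 119. ] [28. 19.] 90
side blue [248.2 154.9] 116 [248.  154.5] [ 9. 18.] 90
side blue [379.9 188.3] 969 [380.  188.5] [31. 38.] 90
side blue [335.7 229.9] 928 [334.4 232.8] [54.2 29.9] 76
side blue [319. 224.] 27 [319. 224.] [6. 4.] 0
```

View pics/c1.png

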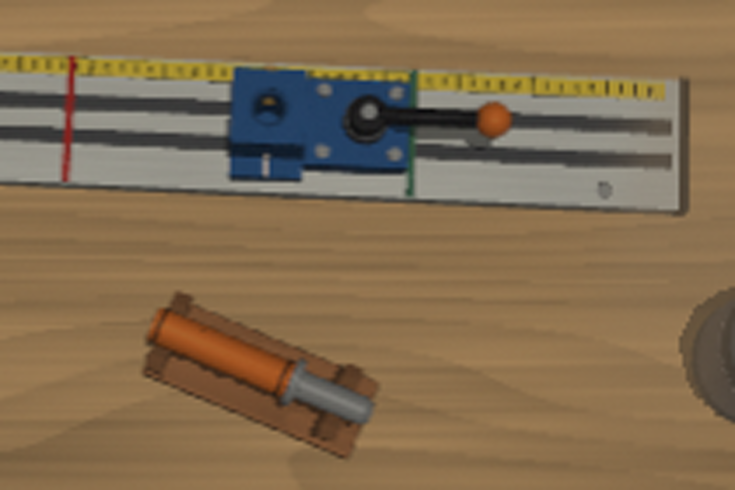

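The crop confirms A. It is the only post in a rest and its head is 8.7 px wide against about 12.5 px for B and C, so it is the smallest. Its foot is at about (326,237) and its head end at (263,213). Next I turn these pixels into positions.

```bash
python3 - <<'E'
from h import *
np.set_printoptions(precision=1,suppress=True)
c=lambda x,y:(220+(x+.5)/3.5-.5,120+(y+.5)/3.5-.5)
for n,uv,z in(('socket',c(268,107),70),('pivot~75',c(368,112),75),('ball',(361.3,153.5),60.5),('red a',c(72,57),16),('red b',c(66,181),16),('grn a',c(414,71),16),('grn b',c(409,196),16),('foot',c(373,411),60),('headend',c(151,325),60),('collar',c(291,382),60),('footplate R top corners',c(416,82),39.5),('b',c(409,172),39.5)):
    print(n,onz('top',uv,z))
print('ball two',two((361.3,153.5),(347.9,260.5)))
print('red side',onz('side',(321,198.5),16))
# track lines: bottom and top edge from bright mask
t=cv2.imread('pics/top0.png')
for uv in((161,132),(160,169.5),(417,142.5),(416,181)): print('trk',onz('top',uv,16))
f=onz('top',c(373,411),60);h=onz('top',c(151,325),60);a=np.arctan2(*(h-f)[1::-1]);print('len',np.linalg.norm(h-f),'head az',np.degrees(a))
g=(f+h)/2+ (100-75.5)*np.array([np.cos(a),np.sin(a),0])
def tool(az,tilt,roll=0): # z: az direction, tilt below horizontal ; jaw horizontal
    z=np.array([np.cos(az)*np.cos(tilt),np.sin(az)*np.cos(tilt),-np.sin(tilt)]);y=np.array([-np.sin(az),np.cos(az),0]);return np.c_[np.cross(y,z),y,z]
S=np.array([610,100,118.])
for T in(0,20,35,45):
    tr=np.radians(T)
    # rest: tool z leans towards foot by T from down
    Rr=tool(a,np.pi/2+tr); q=R.from_matrix(Rr).as_quat(); j=env.ik(g-61*Rr[:,2],q)
    print(T,'rest',j)
    for az in(-20,0,20,45,69):
        Ri=tool(np.radians(az),tr);j=env.ik(S-61*Ri[:,2],R.from_matrix(Ri).as_quat());j2=env.ik(S+[0,0,75]-61*Ri[:,2],R.from_matrix(Ri).as_quat());print('  ins',az,j,j2 is not None)
E
```

```text
socket [604.5 -29.7  70. ]
pivot~75 [599.4 -94.3  75. ]
ball [ 598.4 -178.9   60.5]
red a [654.7 102.7  16. ]
red b [568.  106.2  16. ]
grn a [ 643.6 -131.1   16. ]
grn b [ 556.5 -126.    16. ]
foot [406.8 -95.5  60. ]
headend [462.9  46.6  60. ]
collar [425.6 -43.3  60. ]
footplate R top corners [ 629.3 -129.6   39.5]
b [ 567.7 -123.8   39.5]
ball two (array([ 596.8, -178.2,   64.3]), np.float64(1.1313963029664424))
red side [607.1 109.1  16. ]
trk [664.9 292.3  16. ]
trk [573.1 292.   16. ]
trk [ 635.8 -318.5   16. ]
trk [ 542.5 -312.4   16. ]
len 152.82467672329858 head az 68.43946052408423
0 rest None
  ins -20 [0.5 1.  2.1 4.  1.6 1.6] True
  ins 0 [0.3 1.1 2.2 3.4 1.7 1.6] True
  ins 20 [-0.   1.1  2.2  2.8  1.7  1.5] True
  ins 45 [-0.3  1.   2.1  2.1  1.6  1.6] True
  ins 69 [-0.3  1.   1.9  1.6  1.6  1.8] True
20 rest [ 0.2  0.6  2.  -0.4  0.8 -2.3]
  ins -20 [0.5 0.8 2.2 4.  1.1 1.4] True
  ins 0 [0.3 0.8 2.3 3.4 1.2 1.6] True
  ins 20 [-0.   0.8  2.3  2.8  1.2  1.6] True
  ins 45 [-0.2  0.8  2.1  2.   1.1  1.8] True
  ins 69 [-0.3  0.8  1.9  1.5  1.2  2. ] True
35 rest [ 0.3  0.7  1.9 -0.6  1.  -2.1]
  ins -20 [0.4 0.6 2.2 4.1 0.7 1.2] True
  ins 0 [0.2 0.6 2.2 3.4 0.7 1.5] True
  ins 20 [0.  0.6 2.2 2.7 0.7 1.7] True
  ins 45 [-0.2  0.6  2.1  1.9  0.8  2. ] True
  ins 69 [-0.3  0.7  1.9  1.3  1.   2.2] True
45 rest [ 0.3  0.7  1.9 -0.6  1.2 -2. ]
  ins -20 [0.4 0.6 2.1 4.4 0.5 0.9] False
  ins 0 [0.2 0.5 2.2 3.6 0.4 1.3] True
  ins 20 [0.  0.5 2.2 2.6 0.4 1.9] True
  ins 45 [-0.1  0.6  2.1  1.7  0.6  2.3] False
  ins 69 [-0.2  0.6  1.9  1.2  0.9  2.4] False
```

Positions agree to a few mm. The track is turned about 2.8° and the carriage needs about +134 mm. Next I release the lever by straddling the bar and sweeping it, then push the carriage about 8 mm short and look.

```bash
cat >> h.py <<'E'
PSI=0.0494; u=np.array([np.sin(PSI),np.cos(PSI),0]); v=np.array([np.cos(PSI),-np.sin(PSI),0])
def lev(P,th,r,z): # tool pose straddling the lever
    L=-np.sin(th)*v-np.cos(th)*u; p=P+r*L; p[2]=z; return p,down(-PSI-th)
def arc(P,ths,r,z,rate=80):
    for th in ths: env.move_l(*lev(P,th,r,z),rate=rate)
def snap(tag):
    for n in('top','side'): cv2.imwrite(f'pics/{n}{tag}.png',viewer.camera(n))
def st(m=''):
    s=env.read_state(); print(m,round(s['time_s'],1),s['tool_pos'].round(1),s['force'].round(1),round(s['width'],1))
E
python3 - <<'E'
from h import *
P=np.array([601.3,-94.5,0.])
set_gripper(32)
p,q=lev(P,0,58,200); env.reach(p,q); env.move_l(lev(P,0,58,124)[0]); st('on bar')
arc(P,np.linspace(.2,1.36,7),58,124); st('released')
p,_=lev(P,1.2,58,190); env.move_l(p); set_gripper(0)
F=np.array([604.5,-29.7,0])-94.5*u
q=down(-PSI); a=F-35*u
env.reach([*a[:2],190],q); env.move_l([*a[:2],104]); st('at foot')
b=F+(134.4-8-10)*u
env.move_l([*b[:2],104],rate=80); st('pushed')
c=b-15*u; env.move_l([*c[:2],104]);env.move_l([*(c[:2]),200],rate=250); c=c-130*u
env.move_l([*c[:2],200],rate=300)
snap(1); st('end')
t=cv2.imread('pics/top1.png');s=cv2.imread('pics/side1.png')
cv2.imwrite('pics/c2.png',np.hstack([cv2.resize(t[125:185,210:310],None,fx=4,fy=4,interpolation=2),cv2.resize(s[180:240,290:390],None,fx=4,fy=4,interpolation=2)]))
E
```

```text
on bar 4.8 [ 598.8 -152.4  124.3] [-0.1 -0.6 -0.2] 32.0
released 7.2 [ 544.1 -104.   124. ] [-0.6 -0.5  0.1] 31.9
at foot 10.4 [ 598.5 -159.1  104.4] [ 0.1 -0.3  0.6] 0.5
pushed 12.5 [605.6  -7.8 103.8] [ 0.1 -1.4  1.4] 0.5
end 13.9 [ 597.9 -151.6  198.9] [ 0.6 -0.5  0.1] 0.4
```

View pics/c2.png

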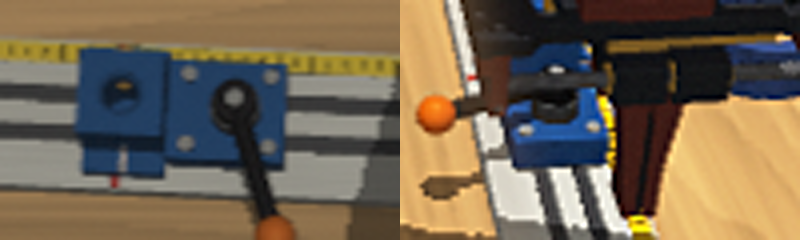

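The lever is released and pointing to -x. The carriage stands a little short of the red line: index line at about (240.9,163.7), red end at (238.5,170). I'll measure the offset at sub-pixel level.

```bash
cat >> h.py <<'E'
def redline(img): # subpixel columns of the red tape by row, line fit in world on z=16
    b,g,r=[img[...,i].astype(float) for i in range(3)]; pts=[]
    for row in range(136,176):
        w=np.clip(r[row,230:248]-np.maximum(g,b)[row,230:248]-25,0,None)
        if w.sum()>40: pts.append(onz('top',(230+(w*np.arange(18)).sum()/w.sum(),row),16)[:2])
    return np.array(pts)
def index(img,rows,c0,c1): # bright line in blue wing
    out=[]
    for row in rows:
        g=img[row,c0:c1,2].astype(float); w=np.clip(g-np.median(g)-12,0,None)
        out.append((c0+(w*np.arange(c1-c0)).sum()/max(w.sum(),1e-6),row,w.sum()))
    return np.array(out)
def bore(img,c,h=9):
    x,y=map(int,c); p=cv2.cvtColor(img[y-h:y+h+1,x-h:x+h+1],cv2.COLOR_BGR2GRAY); m=(p<p.max()*.4).astype(np.uint8)
    return p
E
python3 - <<'E'
from h import *
np.set_printoptions(precision=1,suppress=True,linewidth=200)
t0=cv2.imread('pics/top0.png');t1=cv2.imread('pics/top1.png')
r=redline(t0); print(len(r),r[0],r[-1]); k=(r-r.mean(0)); print('track0 s of red (along u):',np.median(r@u[:2]), 'by row',(r@u[:2])[::4])
print(redline(t1)@u[:2])
for t,rows,c0,c1 in((t0,range(162,171),289,303),(t1,range(159,170),233,250)):
    i=index(t,rows,c0,c1); print(i)
    for z in(17,28,40): print(z,[round(float(onz('top',x[:2],z)[:2]@u[:2]),1) for x in i if x[2]>30],onz('top',i[len(i)//2][:2],z))
for t,c in((t0,(297,150)),(t1,(241,148))): print(cv2.cvtColor(t[c[1]-8:c[1]+8,c[0]-9:c[0]+10],cv2.COLOR_BGR2GRAY))
E
```

```text
38 [654.5 102.9] [559.2 105.9]
track0 s of red (along u): 134.92837433306158 by row [135.1 135.  135.1 134.7 135.  134.8 134.9 134.9 135.  138. ]
[134.9 135.  134.7 138.7 133.2]
[[289.  162.    0. ]
 [295.8 163.    4. ]
 [295.7 164.  139.5]
 [295.4 165.  107.5]
 [295.4 166.  173. ]
 [295.4 167.  174.5]
 [295.4 168.  172. ]
 [295.4 169.  169. ]
 [295.5 170.   53. ]]
17 [-0.6, -0.2, -0.3, -0.4, -0.5, -0.5, -0.9] [580.2 -28.9  17. ]
28 [-0.5, -0.0, -0.1, -0.2, -0.3, -0.4, -0.7] [577.6 -28.7  28. ]
40 [-0.3, 0.1, 0.1, -0.0, -0.1, -0.2, -0.6] [574.7 -28.4  40. ]
[[233.  159.    0. ]
 [233.  160.    0. ]
 [240.5 161.   28. ]
 [240.3 162.   65. ]
 [240.4 163.  135. ]
 [240.4 164.  170. ]
 [240.2 165.  165. ]
 [240.2 166.  143. ]
 [240.2 167.  135. ]
 [238.  168.   14. ]
 [234.3 169.  107. ]]
17 [131.0, 130.7, 130.6, 130.9, 130.8, 130.6, 144.3] [585.6 101.8  17. ]
28 [130.0, 129.6, 129.5, 129.9, 129.8, 129.6, 143.1] [583.  100.9  28. ]
40 [128.8, 128.5, 128.4, 128.7, 128.6, 128.4, 141.8] [580.1  99.8  40. ]
[[60 59 60 60 60 60 59 60 59 60 59 59 60 60 59 59 59 60 60]
 [60 59 60 60 59 60 60 60
[... 1136 characters left out ...]
38 33 34 34 43 46 53 57 57 58 57 58 49]
 [58 57 55 50 43 31 28 36 49 49 37 41 45 52 58 58 58 58 50]
 [58 58 54 44 33 27 31 64 82 84 64 33 43 52 58 58 59 59 51]
 [57 56 52 41 27 25 28 29 40 42 30 24 36 51 57 57 60 59 48]
 [58 57 52 41 27 26 28 28 24 25 26 25 34 49 56 58 59 60 48]
 [59 59 52 41 31 26 29 28 32 34 33 30 38 49 56 58 59 59 46]
 [59 57 52 43 31 28 34 40 51 58 57 50 46 54 59 60 59 60 48]
 [59 58 59 52 42 37 50 57 58 57 54 48 50 58 60 59 58 58 48]
 [58 58 58 56 52 47 51 53 52 50 48 51 57 58 58 59 59 58 44]
 [58 58 58 58 58 57 52 48 51 52 55 59 59 59 58 60 58 57 46]
 [58 58 58 57 57 59 58 58 57 58 58 60 59 60 60 59 58 58 44]
 [58 58 58 60 58 59 58 58 59 59 59 59 60 59 58 58 60 60 44]]
```

The red line is at s=134.9, and the index line and bore read about 129.8 to 130.7, so the carriage is about 4.7 mm short. I push by that much and re-measure.

```bash
python3 - <<'E'
from h import *
np.set_printoptions(precision=1,suppress=True,linewidth=200)
b=np.array([605.6,-7.8,0])+4.7*u; c=b-22*u
env.move_l([*c[:2],200],rate=300); env.move_l([*c[:2],104],rate=200); env.move_l([*b[:2],104],rate=40); st('pushed')
env.move_l([*c[:2],104]); env.move_l([*c[:2],200],rate=300); c=c-150*u; env.move_l([*c[:2],200],rate=300); snap(2); st()
t=cv2.imread('pics/top2.png'); s=cv2.imread('pics/side2.png')
print(redline(t)@u[:2])
i=index(t,range(161,170),231,248); print(i)
for z in(17,28,40): print(z,[round(float(onz('top',x[:2],z)[:2]@u[:2]),1) for x in i if x[2]>60])
b=bore(t,(239,148)); print(b)
cv2.imwrite('pics/c3.png',np.hstack([cv2.resize(t[130:180,215:265],None,fx=8,fy=8,interpolation=2),cv2.resize(s[175:225,295:345],None,fx=8,fy=8,interpolation=2)]))
E
```

```text
pushed 15.8 [605.7  -2.7 103.9] [-0.9 -0.   0.7] 0.2
 17.4 [ 597.1 -173.1  199.2] [-0.6  0.4 -0.3] 0.3
[135.2 134.9 135.  134.6 138.2 133.8]
[[237.5 161.   76. ]
 [238.  162.   35. ]
 [238.1 163.  161. ]
 [238.  164.  193. ]
 [237.9 165.  164. ]
 [237.8 166.  154. ]
 [237.8 167.  147. ]
 [231.6 168.    7. ]
 [233.2 169.  126. ]]
17 [137.8, 136.1, 136.3, 136.4, 136.4, 136.2, 147.0]
28 [136.7, 135.0, 135.2, 135.3, 135.2, 135.1, 145.8]
40 [135.5, 133.8, 134.0, 134.1, 134.0, 133.9, 144.5]
[[58 58 57 58 58 59 58 58 59 59 56 58 58 58 59 58 60 58 50]
 [58 58 58 60 57 57 59 59 59 58 58 58 58 58 59 59 59 58 49]
 [58 57 58 58 58 58 58 57 58 57 57 58 58 59 57 60 58 58 48]
 [58 57 58 57 58 54 54 53 53 54 57 57 58 59 57 58 59 58 47]
 [58 58 57 56 53 49 48 47 46 48 49 56 59 58 58 58 58 59 48]
 [58 58 56 51 48 42 32 27 29 39 44 50 56 58 58 58 59 58 46]
 [57 58 54 50 40 27 25 44 52 45 33 43 50 55 59 58 58 58 47]
 [59 57 53 40 29 23 31 66 82 73 47 31 42 55 59 58 59 58 46]
 [58 56 51 37 27 29 26 29 35 35 30 29 39 54 57 59 60 60 44]
 [58 56 49 37 27 26 29 27 26 24 26 29 39 53 58 60 60 59 44]
 [59 56 50 37 28 27 31 31 31 33 34 35 42 54 59 60 60 58 45]
 [60 59 52 42 32 29 39 53 58 58 59 52 52 58 60 59 60 55 40]
 [59 58 55 50 41 36 50 58 57 58 54 48 53 60 60 60 59 55 40]
 [57 60 59 56 51 47 52 54 53 49 48 57 59 60 60 59 60 55 40]
 [59 61 61 58 58 58 51 50 53 57 59 59 59 59 59 59 59 54 39]
 [60 58 58 59 59 58 59 57 57 58 59 59 59 60 59 60 60 53 40]
 [58 58 59 59 59 57 58 57 59 59 60 60 59 60 60 59 59 50 33]
 [57 59 60 59 58 58 59 59 61 59 60 60 59 60 60 59 59 51 35]
 [56 58 58 56 57 56 57 59 59 60 58 58 60 58 59 59 57 50 35]]
```

View pics/c3.png

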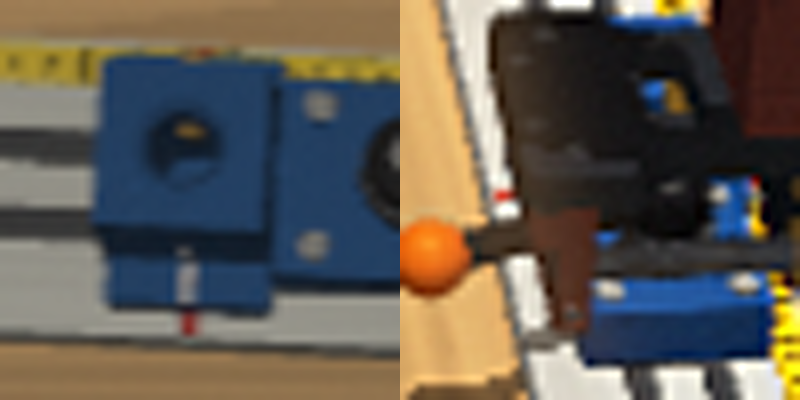

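The index line at about (238,164) now sits over the red line end at (238.5,170), nearly in line. Before clamping I cross-check with the bore centre, whose 70 mm height is known.

```bash
python3 - <<'E'
from h import *
for uv in((296.5,150.2),(239.6,148.2),(237.4,148.2)):
    p=onz('top',uv,70); print(p.round(1),(p[:2]@u[:2]).round(2))
p=viewer.camera_params('top')['pose']
# where would the red line's point (s=134.9) and wing heights project: travel implied by index at heights
t0=cv2.imread('pics/top0.png');t2=cv2.imread('pics/top2.png')
i0=index(t0,range(164,169),289,303);i2=index(t2,range(163,168),231,248)
for z in(17,22,28,34,40):
    f=lambda i:np.median([onz('top',x[:2],z)[:2]@u[:2] for x in i]); print(z,f(i0).round(2),f(i2).round(2),(f(i2)-f(i0)).round(2))
# lever ball
for n in('top','side'):
    for c,a,r in blobs(cv2.imread(f'pics/{n}2.png'),(6,170,120),(14,255,255),30): print(n,c.round(1),a)
E
```

```text
[604.5 -30.4  70. ] -0.47
[609.8  99.3  70. ] 129.32
[609.8 104.3  70. ] 134.32
17 -0.35 136.3 136.65
22 -0.28 135.79 136.08
28 -0.2 135.19 135.39
34 -0.12 134.58 134.7
40 -0.04 133.97 134.01
top [276.1 183. ] 62
top [160.7 288.2] 477
side [204.  171.1] 254
side [265.8 210. ] 240
side [298.3 206.7] 73
side [274.6 227.4] 58
side [164.  340.6] 1172
side [182.2 371.4] 219
```

Bore (134.3), index line (about 135) and red line (134.9) agree to within 1 mm. Now I clamp by straddling the ball and sweeping the lever back to 0.

```bash
python3 - <<'E'
from h import *
np.set_printoptions(precision=2,suppress=True,linewidth=200)
P=np.array([609.9,104.6,0])-65*u; P[2]=0
B=onz('top',(276.1,183.),60.5); d=B-P; th=np.arctan2(-d[:2]@v[:2],-d[:2]@u[:2]); print('ball',B,'r',np.hypot(*d[:2]),'th',th)
set_gripper(40)
p,q=lev(P,th,82,200); env.reach(p,q); env.move_l(lev(P,th,82,124)[0],f_stop=15); st('on ball')
arc(P,np.linspace(th,0.1,7)[1:],82,124,rate=60); st()
for t in(0,-.05,-.1,-.15,-.2):
    p,q=lev(P,t,82,124); s=env.move_l(p,q,rate=40,f_stop=12); st(t)
    if s: break
p=env.read_state()['tool_pos']; 
env.move_l(p-3*v if s else p); env.move_l([p[0],p[1],220],rate=250); env.move_l([p[0]-20,p[1]-150,230],rate=300)
snap(3); st()
t=cv2.imread('pics/top3.png'); s=cv2.imread('pics/side3.png')
i=index(t,range(163,168),231,248); print(i); print(bore(t,(239,148))[6:12])
for c,a,r in blobs(t,(6,170,120),(14,255,255),30): print(c,a,onz('top',c,60.5))
cv2.imwrite('pics/c4.png',np.hstack([cv2.resize(t[125:190,215:315],None,fx=4,fy=4,interpolation=2),cv2.resize(s[170:235,280:380],None,fx=4,fy=4,interpolation=2)]))
E
```

```text
ball [530.53  16.43  60.5 ] r 79.6330276106777 th 1.225103022519621
on ball 20.2 [528.6  15.6 124.2] [-0.3 -0.2 -0.5] 40.2
 22.6 [594.3 -41.2 124. ] [-0.3 -0.5  0.9] 40.4
0 23.0 [602.3 -42.1 124. ] [-1.6 -0.2  0.2] 40.2
-0.05 23.2 [606.4 -42.3 123.9] [-2.  -0.7  0.7] 40.1
-0.1 23.5 [610.7 -42.3 123.9] [-2.1 -0.7 -0.3] 40.0
-0.15 23.7 [612.4 -41.7 123.4] [-9.4  0.3  4.7] 39.9
-0.2 24.0 [613.2 -40.9 122.9] [-18.5   1.4  12. ] 40.2
 25.5 [ 593.1 -189.2  229.2] [ 0.7 -0.6  0.7] 39.6
[[238.1  163.   163.  ]
 [237.96 164.   196.  ]
 [237.85 165.   166.  ]
 [237.81 166.   157.  ]
 [237.82 167.   149.  ]]
[[59 59 57 49 41 26 28 46 54 46 37 43 51 57 59 60 60 60 49]
 [58 58 53 41 27 28 31 66 84 75 50 33 45 55 60 60 59 62 47]
 [59 57 51 39 27 29 27 30 35 36 30 30 41 54 59 60 60 61 46]
 [59 57 51 39 25 28 29 27 25 24 27 28 41 55 61 60 59 60 44]
 [61 57 51 38 28 25 29 31 33 33 36 36 45 56 60 60 61 59 46]
 [59 59 53 44 34 29 40 53 59 59 58 54 53 60 61 59 62 58 41]]
[301.62 150.86] 56 [605.44 -42.37  60.5 ]
[163.03 289.01] 549 [293.98 265.51  60.5 ]
```

View pics/c4.png

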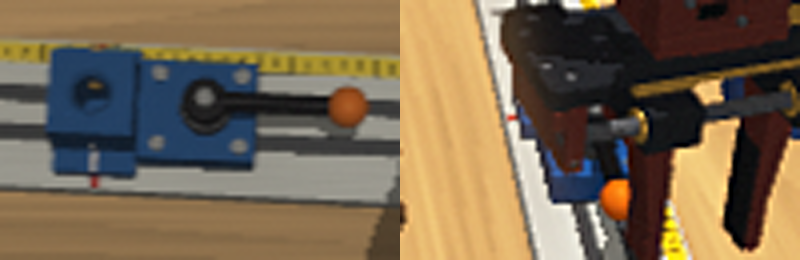

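The lever is back parallel to the track (ball at (301.6,150.9), pressed to its stop at 18 N) and the index is unmoved at 237.9 px. Next is the post: grasp with a 35° lean, lift, turn upright, and look above the socket.

```bash
cat >> h.py <<'E'
def tool(az,tilt):
    z=np.array([np.cos(az)*np.cos(tilt),np.sin(az)*np.cos(tilt),-np.sin(tilt)]);y=np.array([-np.sin(az),np.cos(az),0]);return np.c_[np.cross(y,z),y,z]
T35=np.radians(35)
RI=tool(np.radians(20),T35); QI=R.from_matrix(RI).as_quat()
def ins(p): return np.array(p)-61*RI[:,2]
S=np.array([610.5,104.6,70.])
E
python3 - <<'E'
from h import *
np.set_printoptions(precision=2,suppress=True)
f=np.array([406.8,-95.5,60]);h=np.array([462.9,46.6,60.]); a=np.arctan2(h[1]-f[1],h[0]-f[0]); n=np.array([np.cos(a),np.sin(a),0])
g=(f+h)/2+24.5*n; Rr=tool(a,np.pi/2+T35); q=R.from_matrix(Rr).as_quat(); zt=Rr[:,2]
G=g-61*zt; print('grasp',g,[env.ik(x,q) for x in(G-80*zt,G,G+[0,0,200])],[env.ik(ins(S+[0,0,k]),QI) for k in(100,125,230)])
set_gripper(70); env.reach(G-80*zt,q); hit=env.move_l(G,rate=100,f_stop=15); st(f'at post {hit}')
set_gripper(0); st('gripped')
env.move_l(G+[0,0,200],rate=200); st('lifted'); snap(4)
E
```

```text
grasp [443.85  -1.66  60.  ] [array([ 0.34,  0.57,  1.87, -0.49,  1.17, -2.12]), array([ 0.27,  0.67,  1.94, -0.57,  1.01, -2.07]), array([ 0.27,  0.33,  1.87, -0.49,  1.37, -2.29])] [array([0.03, 0.48, 2.24, 2.65, 0.57, 1.81]), array([0.03, 0.42, 2.24, 2.59, 0.51, 1.87]), array([0.03, 0.18, 2.18, 2.1 , 0.3 , 2.4 ])]
at post False 28.6 [457.1  31.1 110.2] [ 0.4 -0.1  0.5] 70.0
gripped 29.4 [456.8  30.9 110. ] [ 0.2 -0.7  1. ] 23.6
lifted 30.5 [456.1  30.8 309. ] [-0.3 -0.4 -2.7] 23.6
```

The post is gripped (width 23.6 mm, 2.7 N load). Now I turn it upright above the socket and look.

```bash
python3 - <<'E'
from h import *
env.reach(ins(S+[0,0,170]),QI); env.move_l(ins(S+[0,0,118]),rate=120); env.hold(.3); st('above'); snap(5)
t=cv2.imread('pics/top5.png'); s=cv2.imread('pics/side5.png')
cv2.imwrite('pics/c5.png',np.hstack([cv2.resize(t[110:200,200:300],None,fx=4,fy=4,interpolation=2),cv2.resize(s[130:220,285:385],None,fx=4,fy=4,interpolation=2)]))
E
```

```text
above 35.1 [563.8  87.5 223.8] [-0.6  0.1 -0.9] 23.4
```

View pics/c5.png

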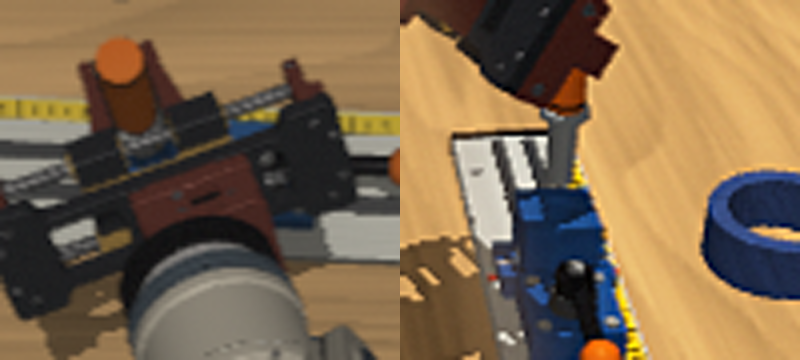

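The post is upright above the socket. In the top view the head end is at about (229.9,124.9). In the side view the shank's foot is at about (324,176) and the collar at about (326.5,157). I compare these with where a vertical post over S should project.

```bash
cat >> h.py <<'E'
def proj(n,X):
    p=viewer.camera_params(n);T=np.linalg.inv(np.array(p['pose']));c=T[:3,:3]@np.array(X,float)+T[:3,3];c=np.array([c[0],-c[1],-c[2]])
    K=np.array([[p['fx'],0,p['cx']],[0,p['fy'],p['cy']],[0,0,1]])
    return cv2.projectPoints(c.reshape(1,3),np.zeros(3),np.zeros(3),K,np.array(p['dist']))[0].ravel().round(1)
E
python3 - <<'E'
from h import *
x,y=S[:2]; c=env.read_state()['tool_pos']+61*RI[:,2]; print('grasp',c.round(1))
print('head exp',proj('top',[c[0],c[1],c[2]+51]),'meas',onz('top',(229.9,124.9),c[2]+51).round(1))
for k in(-100,-75,-50): print(k,'side exp',proj('side',[c[0],c[1],c[2]+k]))
print('socket side exp',proj('side',S))
s=cv2.imread('pics/side5.png')
for r in(162,166,170,174): print(r,cv2.cvtColor(s[r:r+1,315:336],cv2.COLOR_BGR2GRAY)[0], s[r,315:336,0].astype(int)-s[r,315:336,2])
t=cv2.imread('pics/top5.png')
for c_,a,r in blobs(t[110:140,215:245],(6,150,150),(14,255,255),20): print(c_+[215,110],a,np.round(r[1],1))
cv2.imwrite('pics/c6.png',cv2.resize(s[150:200,295:355],None,fx=10,fy=10,interpolation=2))
E
```

```text
grasp [610.6 104.6 188.5]
head exp [229.5 124.8] meas [610.4 103.9 239.5]
-100 side exp [324.5 176.2]
-75 side exp [325.2 167.7]
-50 side exp [325.9 158.9]
socket side exp [324.  182.3]
162 [ 88  62  67  66  64  61  60  48  67  75  77  80  73  71 128 204 192 185
 177 176 178] [ -60  -40  -43  -43  -43  -44  -38    2   -1   -2   -2   -4    1   -1
  -74 -135 -126 -122 -116 -114 -118]
166 [185  33  54  82 172 219 159  45  70  74  79  79  69  72 145 202 198 189
 186 181 176] [ -15    2    0   -2  -12  -17  -10    0   -3   -3   -3   -3    5  -13
  -95 -127 -120 -122 -120 -120 -116]
170 [216 201  54  56  63 101 134  61  70  76  79  76  64 122 222 190 186 193
 196 190 184] [ -15  -16   -1    1    0   -5   -8   -4   -3   -2   -2    0    7  -58
 -131 -126 -122 -120 -119 -119 -120]
174 [215 218 200  54  55  64  62  70  73  78  79  73  71 144 216 211 204 188
 188 194 195] [ -16  -15  -14   -4    0   -2   -2   -6   -2   -2   -3    4    1 -138
 -251 -171  -62 -125 -120 -118 -119]
[229.12871287 124.28712871] 101 [11. 10.]
```

View pics/c6.png

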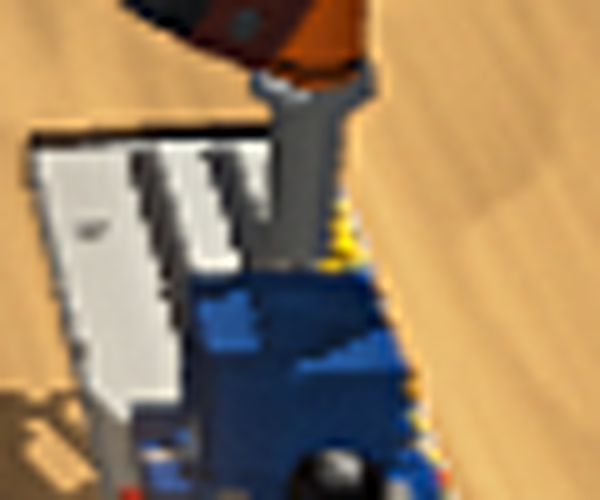

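The measured post matches expectation to about 1 mm: head (610.4,103.9), shank axis at side px 325.0 against 325.0 expected, and tower-top centre about (324,182). I insert with force limits.

```bash
python3 - <<'E'
from h import *
hit=env.move_l(ins(S+[0,0,84]),rate=40,f_stop=8); st(f'entry {hit}')
if not hit:
    hit=env.move_l(ins(S+[0,0,46]),rate=25,f_stop=32); st(f'press {hit}'); env.hold(.2); st()
snap(6)
s=cv2.imread('pics/side6.png'); cv2.imwrite('pics/c7.png',cv2.resize(s[120:220,280:400],None,fx=6,fy=6,interpolation=2))
E
```

```text
entry True 35.8 [563.6  87.2 200.6] [ 0.5 -1.6 -1.7] 23.3
```

View pics/c7.png

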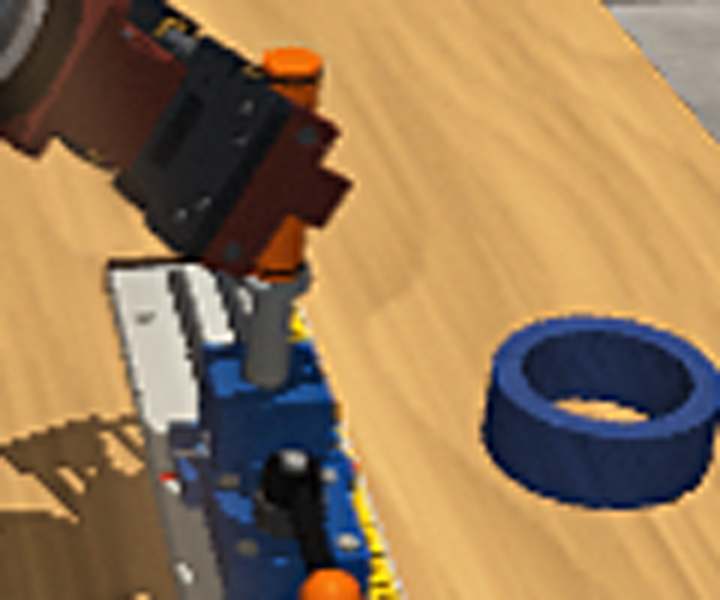

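The foot is about 4 mm inside the mouth and touched the chamfer lightly (residual about 2 N). I continue with a modest limit.

```bash
python3 - <<'E'
from h import *
hit=env.move_l(ins(S+[0,0,82]),rate=20,f_stop=15); st(f'entry {hit}')
if not hit:
    hit=env.move_l(ins(S+[0,0,46]),rate=20,f_stop=30); st(f'press {hit}')
    print('collar gap est', env.read_state()['tool_pos'][2]-61*np.sin(T35)-50-70)
E
```

```text
entry False 36.8 [563.4  87.4 186.7] [ 0.7 -5.  -2.4] 23.5
press True 38.3 [564.   87.7 155.6] [-2.9 -2.4  5.4] 23.3
collar gap est 0.6538612420861369
```

The press stopped at 30 N with the estimated collar gap at about 0 (±2 mm). I confirm with one more push, then release, back away and look.

```bash
python3 - <<'E'
from h import *
p=env.read_state()['tool_pos']
hit=env.move_l(p-[0,0,5],rate=15,f_stop=28); st(f'press2 {hit}'); print('drop',(p-env.read_state()['tool_pos'])[2])
env.move_l(env.read_state()['tool_pos']+[0,0,.8],rate=10)
set_gripper(60); st('open')
p=env.read_state()['tool_pos']; env.move_l(p-110*RI[:,2],rate=200); p=env.read_state()['tool_pos']
env.move_l(p+[-80,60,40],rate=250); snap(7); st()
t=cv2.imread('pics/top7.png');s=cv2.imread('pics/side7.png')
i=index(t,range(163,168),231,248); print(i)
for c,a,r in blobs(t,(6,170,120),(14,255,255),30): print(c,a)
cv2.imwrite('pics/c8.png',np.hstack([cv2.resize(t[115:190,215:315],None,fx=4,fy=4,interpolation=2),cv2.resize(s[130:205,285:385],None,fx=4,fy=4,interpolation=2)]))
print('exp side: collar underside',proj('side',[610.5,104.6,70]),'top of head',proj('side',[610.5,104.6,171]),'top cam head',proj('top',[610.5,104.6,171]))
E
```

```text
press2 True 38.6 [564.2  87.9 154. ] [-4.2 -2.3  4.9] 23.2
drop 1.6378498357418039
open 39.6 [564.2  87.9 154.8] [ 1.4 -0.9  0.4] 60.1
 41.0 [401.8 116.9 258. ] [ 0.2 -0.1 -0.6] 60.2
[[238.10526316 163.         171.        ]
 [237.96618357 164.         207.        ]
 [237.86666667 165.         180.        ]
 [237.81437126 166.         167.        ]
 [237.8164557  167.         158.        ]]
[232.02222222 134.54444444] 90
[301.62903226 151.0483871 ] 62
[165.73651772 289.94761171] 649
[414.23404255 310.17477204] 658
exp side: collar underside [324.  182.3] top of head [326.8 147.1] top cam head [233.  135.1]
```

View pics/c8.png

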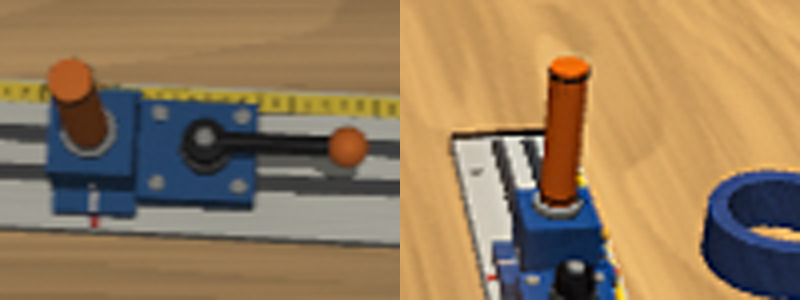

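The post stands with its collar on the rim, head top at side px (327.5,147.0) against (326.8,147.1) expected if home. The lever and index are unchanged. The last push still moved 1.6 mm, so I check seating by pressing on the head from above with closed fingertips. The contact height will show it.

```bash
python3 - <<'E'
from h import *
set_gripper(0)
q=down(-PSI); p=np.array([610.5,104.6,0])
p0=env.read_state()['tool_pos']; env.move_l(p0+[0,0,80],rate=250)
env.reach([*p[:2],300],q)
hit=env.move_l([*p[:2],240],rate=40,f_stop=6); st(f'touch {hit}, tips z {env.read_state()["tool_pos"][2]-env.tips_ahead:.1f}')
hit=env.move_l([*p[:2],238],rate=15,f_stop=25); st(f'press {hit}, tips z {env.read_state()["tool_pos"][2]-env.tips_ahead:.1f}')
env.move_l([*p[:2],300],rate=150); env.move_l([450,104,330],rate=250); snap(8); st()
t=cv2.imread('pics/top8.png')
print(index(t,range(163,168),231,248).round(1))
for c,a,r in blobs(t,(6,170,120),(14,255,255),30): print(c.round(1),a)
E
```

```text
touch True, tips z 171.5 45.9 [610.4 104.4 251.5] [-1.6 -0.6  7. ] 0.4
press True, tips z 171.5 46.3 [610.7 104.4 251.5] [-1.4 -0.6  6.2] 0.7
 47.7 [451.3 104.1 329.7] [-0.1  0.3  0.2] 0.5
[[231. 163.   0.]
 [231. 164.   0.]
 [231. 165.   0.]
 [231. 166.   0.]
 [231. 167.   0.]]
[301.6 151. ] 57
[148.7 284.5] 173
[414.1 310.3] 642
```

The head top is at 171.5 mm (171 is home) and gave nothing under a 25 N press. The arm hides the index in this picture, so I clear it, check once more and hand in.

```bash
python3 - <<'E'
from h import *
env.move_l([400,260,330],rate=250); snap(9); st()
t=cv2.imread('pics/top9.png'); print(index(t,range(163,168),231,248).round(1))
for c,a,r in blobs(t,(6,170,120),(14,255,255),30): print(c.round(1),a)
workorder.sign_off()
E
```

```text
48.6 [400.4 259.  329.8] [-0.5 -0.4 -0.5] 0.4
[[238.1 163.  178. ]
 [238.  164.  212. ]
 [237.9 165.  182. ]
 [237.8 166.  169. ]
 [237.8 167.  162. ]]
[232.4 134.6] 90
[301.7 151.2] 62
[414.3 310. ] 659
the job is handed in; nothing more can be done
```

I released the lever, slid the carriage about 135 mm to the red line and clamped it again. I then stood the smallest post (the one in the rest) in the socket and pressed it home. The job was handed in at 48.6 s; I saw no sign-off verdict.

**Last checks:**
- **Carriage:** the bore read 134.3 mm and the index line about 135 mm, against the red line at 134.9 mm. They agree to about 1 mm; the index value assumes a height I could not measure. The index did not move after clamping or pressing.
- **Clamp:** the lever is parallel to the track. I pushed it to its stop with 18 N, and the ball has stayed in place since.
- **Post:** the head top is at 171.5 mm, where 171 mm means fully home. It gave nothing under a further push set to stop at 25 N. The steady force read straight after was only about 6 N, so the height is the stronger evidence.

**Small disagreements:**
- The first insertion move stopped on the chamfer at 8 N, then went in.
- The second push with the gripper still moved 1.6 mm, which is why I added the press from above.

I did not measure the bottle, tin, tape roll and bin again at the end. No move was planned near them and no unexpected force showed up.

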